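Pack and stack the lunch box

ROBOT

A 6-joint arm with a two-finger parallel gripper is mounted at the origin on a cart in front of the work surface, level with it; the furniture and walls round the work are solid. World frame = base frame: x ahead of the robot, y to its left, z up, the work surface at z = 0. Lengths are in mm, angles in rad, forces in N, time in s.
With the tool pointing down it reaches from about 350 to 925 mm from the base axis. Payload 6.4 kg.
Tool frame: the origin (TCP) lies on the centre line of the jaws, within the pads' length; the fingertips stand 25 mm ahead of it and the grasp point (between the pads) lies 6 mm ahead of it; z points along the fingers, y is the line along which they close (so a half turn about z gives the same grasp; the last joint's range is limited). The gripper opens to 94 mm and grips with 3 to 60 N. Pads are 16 mm wide; open, the fingers measure 119 mm over their backs; the gripper's body (75 mm by 177 mm) begins 78 mm behind the grasp point.
Start: joints at [1.157, 0.245, 1.558, -0, 1.339, -0.174], TCP at [154.377, 631.413, 230.455] pointing down, gripper open.
Joint ranges: [-3.13, 3.13], [-1.02, 2.26], [0.13, 2.54], [-0.95, 4.09], [0.21, 2.88], [-2.74, 2.74]. Speed limits (rad/s): [2.57, 2.57, 3.14, 3.14, 3.14, 3.14].

INTERFACE

Orientations are given as a unit quaternion [w, x, y, z].
In Python, from station import get_state, capture, sign_off gives the robot as it stands. The module is installed in compiled form; this text tells all that it offers.
- The arm moves only by the tool apply_moves, never from a script. Its arguments are lists of equal length, an entry for each row: "travel": the shift along the world's x, y, z in cm, a list of three; "twist": the turn about the world's z in rad. In form: {"travel": [[x, y, z], ...], "twist": [twist, ...]}. A call has exactly 5 rows; each row shifts and turns the commanded pose from where the row before left it; what a row does not reach is not made up. A row lasts 1/8 s, in which the tool goes at most 62.5 mm and 10.7 degrees, less where a joint would pass 70% of its speed; a pose out of reach is approached as far as the arm can. A call is refused whole if a number of a shift passes 6.25 or a number of a turn 0.188, either way. A call with a gripper value outside its range is refused whole. "grip" is the opening, from 0 (shut) to 1 (fully open), set as the call begins (left out, the last holds). The fingers move at their own pace and stop on an object; "grip_force" is the grip in N (left out, the last holds). Time passes only in rows, so rows that do not move let the fingers close, or fill a call up. It gives the time, the measured TCP pose, the force, the opening and the grip force at its end, in the units of the state.
- get_state(): the state, without advancing time (a new reading comes with each control period).
- capture(name): name is "side" or "top"; returns a dict with "color" (384x512x3 uint8, blue, green, red), "intrinsics" (3x3 intrinsics, pixels), "k1" (the pictures are not rectified: a ray, as slopes to the right and down, at radius r is drawn at 1 + k1 r^2 times it, then the intrinsics apply), "rvec" (rotation vector, rad) and "tvec" (3), from world to camera coordinates, as OpenCV has them. Camera axes: x right, y down, z forward; pixel columns grow to the right and rows downward; lengths in mm; the calibration is good to about 2 mm. A picture is of the moment at which its call begins. There is no depth.
- sign_off(): hands the job in; it is judged then, once.
The state is a dict: "time_s": time; "joint_pos": joint angles; "joint_velocities": joint speeds; "joint_efforts": joint torques, N m; "ee_pos": TCP position; "orientation": TCP orientation; "force": force on the tool from outside, world axes, zero at the start; "wrist_torque": the same for the moment, N m; "finger_gap": opening from 0.0 (shut) to 1.0 (fully open); "gripper_force": force on a finger pad.
Only numpy, scipy, OpenCV 4.12 (cv2) and the standard library are available. Lean on these libraries where they do the work, as an engineer would, in place of code of your own. Each camera call takes 0.05 s, during which the arm holds its last target. There are 200 camera calls.

TASK

Pack the lunch box on its small dark wooden tray: first set the deep steel tier in the tray, lined up with it, then put the mandarin that lies on the bare worktop into the deep tier, then seat the shallow steel tier on the deep one, and last seat the wooden lid on the shallow tier. Each piece must sit level and fully home, its foot inside the mouth of the piece below. Leave the lemon and the garlic bulb where they are.

Things in the scene. Friction and masses are not known exactly. Their poses are not given: they have to be found in the camera images.
- tray: Small dark wooden tray, fixed, 84 (x) x 138 (y) mm. Floor 6 mm above its underside, inside 72 x 126 mm; rim only 4 mm above the floor, so the deep tier's foot stands on the floor with 12 mm of play all round and its body passes over the rim. Origin: centre of the underside, z up, y lengthwise; half round it is the same.
- deep_tier: Deep open steel box, bottom tier: 60 wide (x), 116 long (y), 62 mm high, 0.18 kg, walls 3 mm; inside 54 x 110 mm, inner floor 8 mm above its underside. Take it across its width. Its rounded grey foot (47 x 103 mm) is the lowest 5 mm and drops into the mouth below, 3.5 mm play. Origin: centre of the underside, z up, y lengthwise; half round it is the same.
- shallow_tier: Shallow open steel box with a low cross wall, upper tier: 60 wide (x), 116 long (y), 38 mm high, 0.14 kg, walls 3 mm. Take it across its width. Seated, it is 57 mm above the deep tier's origin. Its rounded grey foot (47 x 103 mm) is the lowest 5 mm and drops into the mouth below, 3.5 mm play. Origin: centre of the underside, z up, y lengthwise; half round it is the same.
- lid: Wooden lid, 60 wide (x), 116 mm long (y), 0.10 kg; on its top a grip bar 14 wide (x), 50 mm long (y), from 12 (plate top) to 34 mm above its underside. Seated, it is 33 mm above the shallow tier's origin. Its rounded grey foot (47 x 103 mm) is the lowest 5 mm and drops into the mouth below, 3.5 mm play. Origin: centre of the underside, z up, y lengthwise; half round it is the same.
- mandarin_center (a point): Centre of the loose mandarin, an orange ball 46 mm across, 40 mm high, centre 20 mm above the worktop; the only one on the bare worktop (others, fixed, lie on a dark mat far right). It is best taken with fingers closing left to right (along world y). In the tier there is most room for fingers that close along the tier's length. It may roll a little there.
- lemon: Yellow lemon, 72 x 55 x 56 mm, loose, to be left alone. Origin at the centre of its underside.
- garlic: Whitish garlic bulb, 60 x 57 x 58 mm, loose, to be left alone. Origin at the centre of its underside.
Mind the look-alikes: they are no part of the job. Leave any red look-alike of the lid alone.

How it is judged:
By the outcome, as a careful person would: the job done as asked, in the order asked, and still so for the second after the job is handed in, with the robot touching nothing.
It also fails if it takes over 104 s, if anything falls off the work surface, if the arm or the gripper's body presses on something with over 40 N, if the wrist force passes 120 N, or if a joint passes its speed limit or range.

## Working session

There is one attempt and no reset: what is moved stays moved. The work goes in short steps, Python scripts to look and compute and a tool call to move; the robot and the scene stay as the last step left them, time stands still between calls to the robot, and variables do not carry over. Pictures are saved under pics/ and viewed, at most 14 in all, crops included, and the job is handed in when it is done.

Besides the shell and the picture viewer there is one more tool, called by a JSON object that holds its "fn" and its "kwargs". apply_moves: Moves the arm, as the interface text tells. Its arguments: {"type":"object","properties":{"travel":{"type":"array","items":{"type":"array","items":{"type":"number"}}},"twist":{"type":"array","items":{"type":"number"}},"grip":{"type":"number"},"grip_force":{"type":"number"}},"required":["travel","twist"]}

```bash
mkdir -p pics; cat > h.py <<'E'
import numpy as np, cv2
from station import get_state, capture, sign_off
def cam(n):
    c=capture(n); return c
def ray(c,u,v):
    K=np.array(c["intrinsics"],float); d=np.array([c["k1"],0,0,0],float)
    p=cv2.undistortPoints(np.array([[[u,v]]],float),K,d,)[0,0]
    R=cv2.Rodrigues(np.array(c["rvec"],float))[0]; t=np.array(c["tvec"],float).ravel()
    return -R.T@t, R.T@np.array([p[0],p[1],1.])
def onz(c,u,v,z):
    o,d=ray(c,u,v); return o+d*(z-o[2])/d[2]
def proj(c,P):
    return cv2.projectPoints(np.array(P,float).reshape(-1,1,3),np.array(c["rvec"],float),np.array(c["tvec"],float),np.array(c["intrinsics"],float),np.array([c["k1"],0,0,0],float))[0][:,0]
E
python3 - <<'E'
from h import *
import pickle
s=get_state(); print(s)
for n in("top","side"):
    c=cam(n); pickle.dump(c,open(n+"0.pkl","wb")); cv2.imwrite(f"pics/{n}0.png",cv2.resize(c["color"],(800,600),interpolation=cv2.INTER_CUBIC))
    print(n,c["intrinsics"],c["k1"],c["rvec"],c["tvec"],ray(c,256,192))
E
```

```text
{'time_s': 0.0, 'joint_pos': array([ 1.15691291e+00,  2.45813144e-01,  1.55899485e+00, -1.86819064e-05,
        1.33869468e+00, -1.74131463e-01]), 'joint_velocities': array([ 6.88144379e-04, -7.39177240e-04, -4.02274218e-04, -3.79225368e-04,
       -6.57057254e-04,  1.05265648e-05]), 'joint_efforts': array([-1.31784759e-06, -4.15817320e+01, -3.14612854e+01,  6.84869452e-02,
        3.30944220e-02, -1.31693696e-04]), 'ee_pos': array([154.14427523, 630.89228733, 229.35621589]), 'orientation': array([-2.68053410e-04,  1.19586879e-01,  9.92823280e-01, -9.16662763e-04]), 'force': array([-0.04229091,  0.03900286,  0.50090903]), 'wrist_torque': array([-0.02516857,  0.07122111,  0.02212383]), 'gripper_force': 0.0, 'finger_gap': 0.9980825054018871}
top [[383.37116142   0.         253.73757287]
 [  0.         383.37116142 194.20865755]
 [  0.           0.           1.        ]] -0.10354208270448298 [ 2.11790924 -2.16867895  0.16085695] [ -51.18363312  387.43294335 1144.07831124] (array([ 210.90399018,  -58.39995476, 1189.01143155]), array([ 0.15490762, -0.00769386, -0.98793343]))
side [[436.43189067   0.         254.20542809]
 [  0.         436.43189067 187.65571897]
 [  0.           0.           1.        ]] -0.11289276500689337 [ 0.24266138 -2.97825108  0.77709155] [ 398.01176685  125.70494023 1257.45285644] (array([ 294.57625754,  562.26582914, 1162.96377871]), array([ 0.08624637, -0.47306803, -0.87686042]))
```

View pics/top0.png

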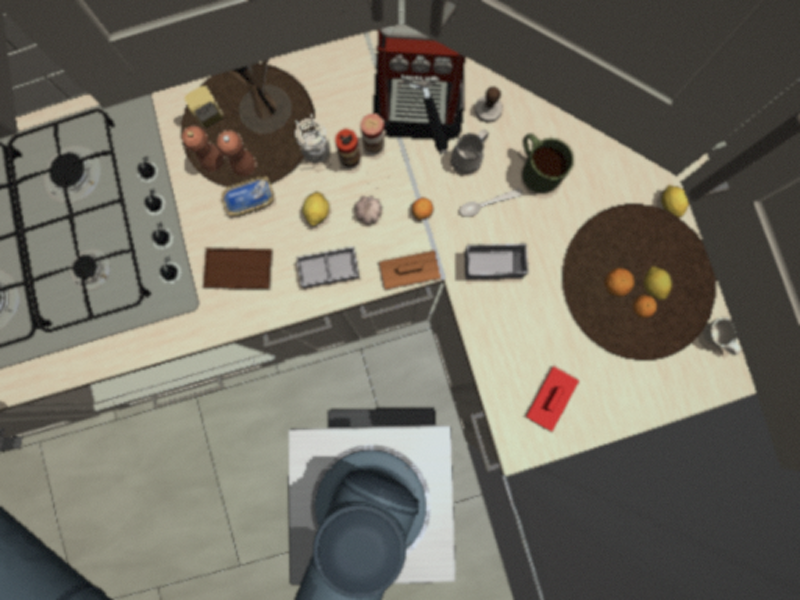

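View pics/side0.png

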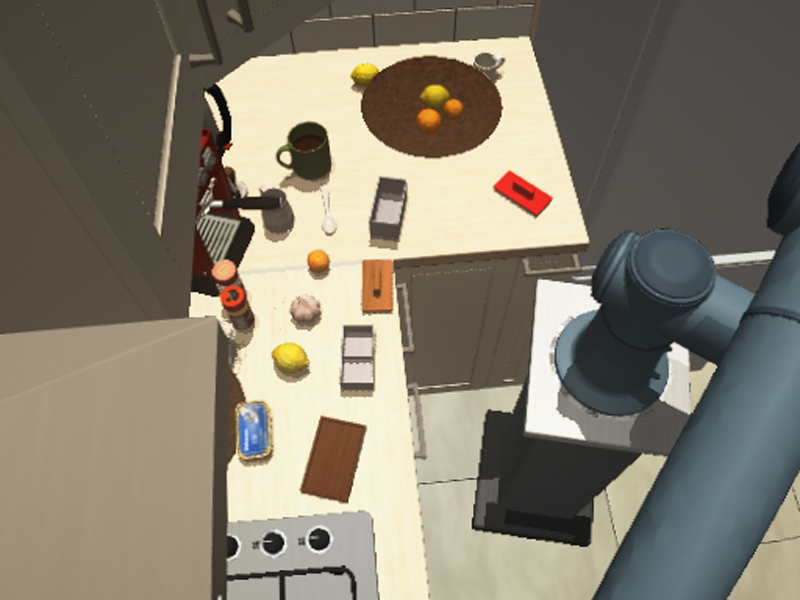

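The top view (800x600) shows these candidates:
- **Tray:** dark brown slab at (238,268).
- **Shallow tier:** (328,268), with a cross wall.
- **Lid:** brown wood at (410,270). The red one at (552,398) is the look-alike.
- **Deep tier:** (495,262).
- **Mandarin:** on the bare worktop at (423,208). The ones on the mat at (620,281) and (646,306) are excluded.
- **Leave alone:** lemon at (316,208) and garlic at (368,209).

Next I measure these and check the masks in a crop.

```bash
cat >> h.py <<'E'
def bgmask(c):
    hsv=cv2.cvtColor(c["color"],cv2.COLOR_BGR2HSV)
    b=((hsv[...,2]>165)&(hsv[...,1]<90)&(hsv[...,0]<32)&(hsv[...,1]>22))
    return (~b).astype(np.uint8)
def blob(m,u,v,hw=50):
    w=np.zeros_like(m); u,v=int(u),int(v); w[max(0,v-hw):v+hw,max(0,u-hw):u+hw]=m[max(0,v-hw):v+hw,max(0,u-hw):u+hw]
    n,l,s,ce=cv2.connectedComponentsWithStats(w,connectivity=4)
    k=min((i for i in range(1,n) if s[i,4]>60),key=lambda i:np.hypot(*(ce[i]-(u,v))))
    return (l==k).astype(np.uint8)
def box(c,m,zt,zb):
    "centre,yaw of long axis,size of a box from its silhouette"
    m=cv2.resize(m*255,None,fx=4,fy=4,interpolation=cv2.INTER_LINEAR)
    ct=max(cv2.findContours((m>127).astype(np.uint8),0,cv2.CHAIN_APPROX_NONE)[0],key=cv2.contourArea)[:,0]
    px=(ct+.5)/4-.5
    T=np.array([onz(c,u,v,zt)[:2] for u,v in px]);B=np.array([onz(c,u,v,zb)[:2] for u,v in px])
    r=cv2.minAreaRect(T.astype(np.float32)); p=cv2.boxPoints(r); e=[p[1]-p[0],p[2]-p[1]]
    L=max(e,key=np.linalg.norm); L=L/np.linalg.norm(L); L=L*np.sign(L[1])
    S=np.array([L[1],-L[0]]); C=ray(c,0,0)[0][:2]; out=[];sz=[]
    for a in(S,L):
        ed=[]
        for s in(1,-1):
            t=np.percentile(s*T@a,99); b=np.percentile(s*B@a,99)
            ed.append(s*(b if s*C@a>b else t))
        out.append(sum(ed)/2); sz.append(ed[0]-ed[1])
    return (out[0]*S+out[1]*L).round(1),round(float(np.arctan2(-L[0],L[1])),3),np.round(sz,1)
E
cat > m0.py <<'E'
from h import *
import pickle
O={"tray":((238,268),(333,460),10,0),"shallow":((328,268),(358,357),38,3),"lid":((410,270),(377,285),12,3),"deep":((495,262),(388,210),62,3)}
tiles=[]
for i,n in enumerate(("top","side")):
    c=pickle.load(open(n+"0.pkl","rb")); m=bgmask(c); row=[]
    for k,o in O.items():
        u,v=np.array(o[i])*.64
        b=blob(m,u,v,40); print(n,k,*box(c,b,o[2],o[3]))
        im=c["color"].copy(); cc=cv2.findContours(b,0,2)[0]; u,v=int(u),int(v)
        cr=cv2.resize(im[v-35:v+35,u-35:u+35],(200,200),interpolation=cv2.INTER_NEAREST)
        for q in cc: cv2.polylines(cr,[((q-[u-35,v-35]+.5)*200/70).astype(int)],True,(0,255,0),1)
        row.append(cr)
    tiles.append(np.hstack(row))
    hsv=cv2.cvtColor(c["color"],cv2.COLOR_BGR2HSV)
    om=cv2.inRange(hsv,(6,170,120),(17,255,255))
    u,v=np.array([(423,208),(318,261)][i])*.64
    b=blob(om,u,v,14); M=cv2.moments(b,True); u,v=M["m10"]/M["m00"],M["m01"]/M["m00"]
    print(n,"mandarin",u,v,onz(c,u,v,20).round(1),M["m00"])
cv2.imwrite("pics/m0.png",np.vstack(tiles))
E
python3 m0.py
```

```text
top tray [470.3 261.9] -0.048 [ 88.1 140.6]
top shallow [462.5  77.6] 0.168 [ 63.9 123.4]
top lid [463.1 -73.6] 1.547 [222.1 254.8]
top deep [ 463.9 -246.7] -0.02 [ 62.1 136.6]
top mandarin 269.97701149425285 133.39080459770116 [ 581.1 -116.4   20. ] 87.0
side tray [471.6 263.4] -0.053 [ 85.3 139.3]
side shallow [463.2  79.7] 0.16 [ 60.3 124.3]
side lid [408.8 -62.6] 0.159 [151.5 193.9]
side deep [ 463.6 -244.7] 0.003 [ 60.9 135.8]
side mandarin 203.2528735632184 167.4712643678161 [ 582.3 -113.9   20. ] 87.0
```

View pics/m0.png

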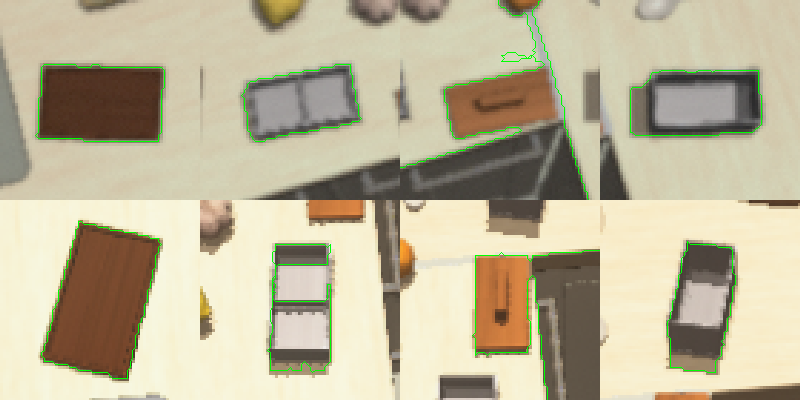

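The crop shows the right pieces. The masks take in a beige shadow on the +y end of both tiers, and the lid mask merges with the seam and counter edge, so I need piece-specific colour masks.

```bash
cat >> h.py <<'E'
def steel(c):
    hsv=cv2.cvtColor(c["color"],cv2.COLOR_BGR2HSV); bg=bgmask(c)
    bgr=c["color"].astype(int); rb=bgr[...,2]-bgr[...,0]
    return ((bg>0)&((rb<28)|(hsv[...,2]<75))).astype(np.uint8)
def lidm(c):
    hsv=cv2.cvtColor(c["color"],cv2.COLOR_BGR2HSV)
    m=cv2.inRange(hsv,(4,115,60),(14,255,255))//255
    return cv2.morphologyEx(m.astype(np.uint8),cv2.MORPH_CLOSE,np.ones((7,7)))
E
sed -i 's/b=blob(m,u,v,40); print/b=blob({"tray":m,"lid":lidm(c)}.get(k,steel(c)),u,v,40); b=cv2.morphologyEx(b,cv2.MORPH_OPEN,np.ones((3,3))); print/' m0.py; sed -i 's#pics/m0#pics/m1#' m0.py
python3 m0.py
```

```text
top tray [470.5 261.7] -0.03 [ 88.  140.9]
top shallow [462.7  77.3] 0.164 [ 63.5 122.5]
top lid [457.9 -86.5] 0.171 [ 55.  111.8]
top deep [ 463.9 -246.7] -0.02 [ 62.  136.6]
top mandarin 269.97701149425285 133.39080459770116 [ 581.1 -116.4   20. ] 87.0
side tray [471.6 263.4] -0.053 [ 85.3 139.3]
side shallow [473.5  24.1] -1.41 [ 4.8 57.8]
side lid [459.6 -87.8] 0.17 [ 58.1 114.1]
side deep [ 465.2 -255.5] 0.016 [ 56.7 111.4]
side mandarin 203.2528735632184 167.4712643678161 [ 582.3 -113.9   20. ] 87.0
```

View pics/m1.png

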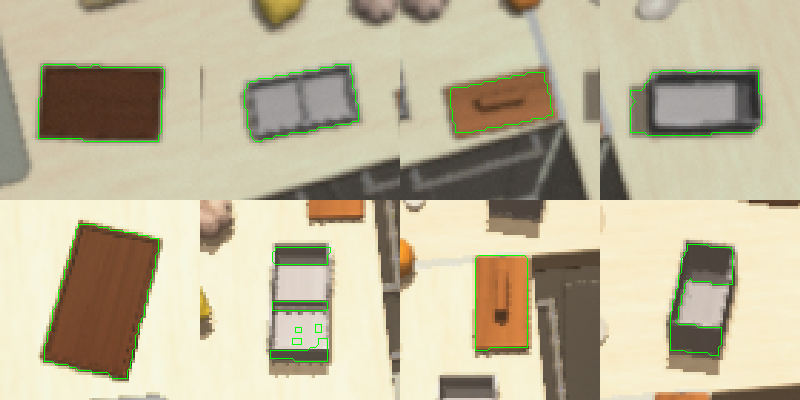

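The crops and sizes agree with the given dimensions. I'll use these poses (mm, rad):

| Piece | x | y | yaw |
|---|---|---|---|
| deep tier | 464.5 | -256.5 | 0 |
| shallow tier | 463 | 75.5 | 0.165 |
| lid | 459 | -87 | 0.17 |
| tray | 471 | 262.6 | -0.04 |
| mandarin | 581.5 | -115 | – |

First I go over the deep tier.

{"fn": "apply_moves", "kwargs": {"travel": [[3.9, -4.6, 0], [3.9, -4.6, 0], [3.9, -4.6, 0], [3.9, -4.6, 0], [3.9, -4.6, 0]], "twist": [-0.133, -0.133, -0.133, -0.133, -0.133], "grip": 1}}

```text
time_s: 0.72
ee_pos: [350.1, 399.7, 230.1]
orientation: [-0.0, 0.439, 0.898, -0.0]
force: [0.2, 0.8, -0.5]
finger_gap: 1.001
gripper_force: 0.0
```

{"fn": "apply_moves", "kwargs": {"travel": [[3.9, -4.6, 0], [3.9, -4.6, 0], [3.9, -4.6, 0], [0, -6, 0], [0, -6, 0]], "twist": [-0.133, -0.133, -0.133, -0.133, -0.133]}}

```text
time_s: 1.35
ee_pos: [466.2, 141.5, 230.0]
orientation: [-0.0, 0.708, 0.706, -0.0]
force: [0.3, 0.4, 0.7]
finger_gap: 0.998
gripper_force: 0.0
```

{"fn": "apply_moves", "kwargs": {"travel": [[0, -6, 0], [0, -6, 0], [0, -6, 0], [0, -6, 0], [0, -6, 0]], "twist": [0, 0, 0, 0, 0]}}

```text
time_s: 1.98
ee_pos: [465.9, -158.4, 230.3]
orientation: [-0.0, 0.707, 0.707, 0.0]
force: [-0.5, 0.4, -0.3]
finger_gap: 0.999
gripper_force: 0.0
```

{"fn": "apply_moves", "kwargs": {"travel": [[0, -5, -2], [0, -5, -2], [0, 0, -2], [0, 0, 0], [0, 0, 0]], "twist": [0, 0, 0, 0, 0]}}

```text
time_s: 2.6
ee_pos: [466.6, -256.3, 171.1]
orientation: [0.0, 0.707, 0.708, 0.0]
force: [0.7, -0.4, -0.1]
finger_gap: 1.001
gripper_force: 0.0
```

{"fn": "apply_moves", "kwargs": {"travel": [[-0.2, 0, -4], [0, 0, -4], [0, 0, -3], [0, 0, -1.1], [0, 0, 0]], "twist": [0, 0, 0, 0, 0]}}

```text
time_s: 3.22
ee_pos: [464.8, -256.5, 50.1]
orientation: [0.0, 0.706, 0.708, 0.0]
force: [-0.1, 0.2, 0.5]
finger_gap: 0.999
gripper_force: 0.0
```

{"fn": "apply_moves", "kwargs": {"travel": [[0, 0, 0], [0, 0, 0], [0, 0, 0], [0, 0, 0], [0, 0, 0]], "twist": [0, 0, 0, 0, 0], "grip": 0, "grip_force": 25}}

```text
time_s: 3.85
ee_pos: [464.9, -256.9, 50.0]
orientation: [0.001, 0.707, 0.707, 0.0]
force: [0.4, 1.0, 2.6]
finger_gap: 0.637
gripper_force: 25.0
```

{"fn": "apply_moves", "kwargs": {"travel": [[0, 0, 0], [0, 0, 0], [0, 0, 0], [0, 0, 0], [0, 0, 0]], "twist": [0, 0, 0, 0, 0]}}

```text
time_s: 4.47
ee_pos: [464.9, -256.9, 50.0]
orientation: [0.001, 0.707, 0.707, 0.0]
force: [1.2, -0.1, 5.3]
finger_gap: 0.635
gripper_force: 25.0
```

{"fn": "apply_moves", "kwargs": {"travel": [[0, 0, 1], [0, 0, 2], [0, 0, 4], [0, 0, 3], [0, 0, 0]], "twist": [0, 0, 0, 0, 0]}}

```text
time_s: 5.1
ee_pos: [465.0, -257.3, 151.3]
orientation: [0.002, 0.707, 0.707, -0.0]
force: [0.7, 0.3, -2.3]
finger_gap: 0.637
gripper_force: 25.0
```

```bash
cat > look.py <<'E'
import sys; from h import *
# look.py out x y z half(px)
out=sys.argv[1]; P=[float(a) for a in sys.argv[2:5]]; h=int(sys.argv[5]); t=[]
for n in("top","side"):
    c=cam(n); u,v=proj(c,P)[0].astype(int); im=cv2.copyMakeBorder(c["color"],h,h,h,h,0)
    t.append(cv2.resize(im[v:v+2*h,u:u+2*h],(400,400),interpolation=cv2.INTER_CUBIC)); print(n,"crop origin",u-h,v-h,"scale",200/h)
cv2.imwrite(f"pics/{out}.png",np.hstack(t))
E
python3 look.py a1 464 -256 110 45
```

```text
top crop origin 275 116 scale 4.444444444444445
side crop origin 203 72 scale 4.444444444444445
```

View pics/a1.png

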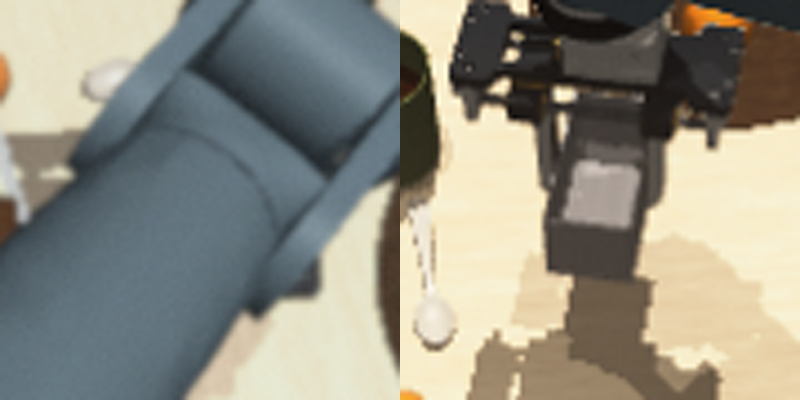

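The deep tier is held level between the fingers (side tile, box at about (600,200); gap 0.637 = 60 mm). I carry it to above the tray.

{"fn": "apply_moves", "kwargs": {"travel": [[0, 4, 0], [0, 6, 0], [0.2, 6, 0], [0.2, 6, 0], [0.2, 6, 0]], "twist": [0, 0, 0, -0.02, -0.02]}}

```text
time_s: 5.82
ee_pos: [468.6, 25.5, 147.2]
orientation: [-0.002, 0.721, 0.693, -0.001]
force: [1.2, 0.6, -2.6]
finger_gap: 0.634
gripper_force: 25.0
```

{"fn": "apply_moves", "kwargs": {"travel": [[0, 6, 0], [0, 6, 0], [0, 6, 0], [0, 4, 0], [0, 2, 0]], "twist": [0, 0, 0, 0, 0]}}

```text
time_s: 6.45
ee_pos: [468.6, 264.6, 147.0]
orientation: [-0.001, 0.72, 0.694, -0.002]
force: [-0.7, -0.4, -2.1]
finger_gap: 0.639
gripper_force: 25.0
```

{"fn": "apply_moves", "kwargs": {"travel": [[0, 0, -2], [0, 0, -2], [0, 0, -2], [0, 0, 0], [0, 0, 0]], "twist": [0, 0, 0, 0, 0]}}

```text
time_s: 7.08
ee_pos: [470.6, 263.0, 89.6]
orientation: [0.0, 0.721, 0.693, -0.0]
force: [0.1, 0.6, -2.8]
finger_gap: 0.636
gripper_force: 25.0
```

```bash
python3 - <<'E'
from h import *
print(get_state()["ee_pos"],get_state()["orientation"])
E
python3 look.py a2 471 262 40 45
```

```text
[470.57050626 262.9908658   89.55761068] [ 2.66213478e-05  7.20988610e-01  6.92946904e-01 -1.07096556e-04]
top crop origin 103 123 scale 4.444444444444445
side crop origin 167 244 scale 4.444444444444445
```

View pics/a2.png

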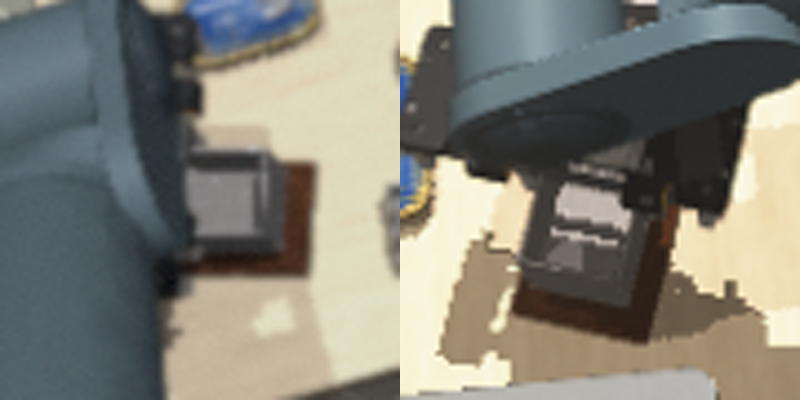

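The tier hangs over the tray: in the top tile its -y end is at x≈285 and the tray's edge is at x≈314. I work out the tier's true offset in the grip.

```bash
python3 - <<'E'
from h import *
import pickle
c=pickle.load(open("top0.pkl","rb")); d=pickle.load(open("side0.pkl","rb"))
f=lambda c,o,x,y,z:onz(c,o[0]+x/4.444-.4,o[1]+y/4.444-.4,z).round(1)
for p in((278,150),(285,254)):print("rim corner top",f(c,(103,123),*p,101.6))
for p in((316,163),(306,275)):print("tray corner top",f(c,(103,123),*p,10))
for p in((118,258),(230,307)):print("side -: bottom?",f(d,(167,244),*p,101.6), f(d,(167,244),*p,45))
for p in((112,315),(250,343)):print("tray +y side",f(d,(167,244),*p,0))
E
```

```text
rim corner top [493.6 196.9 101.6]
rim corner top [423.6 191.2 101.6]
tray corner top [507.1 190.8  10. ]
tray corner top [426.  197.1  10. ]
side -: bottom? [501.3 317.5 101.6] [512.3 304.5  45. ]
side -: bottom? [434.6 333.7 101.6] [442.1 321.5  45. ]
tray +y side [516.9 328.6   0. ]
tray +y side [432.  330.9   0. ]
```

```bash
python3 - <<'E'
from h import *
c=cam("top"); b=c["color"].astype(int)
for v in (161,165,169,173,177):
    print(v,[(int(q[2]-q[0]),int(q[1])) for q in b[v,158:178]])
for y in(206,202,198,194):print(y,proj(c,[[473,y,101.6],[473,y,39.6]]).round(1).tolist())
d=cam("side"); b=d["color"].astype(int)
for u in (200,206,212):
    print(u,[(int(q[2]-q[0]),int(q[1])) for q in b[296:322,u]])
for y in(313,317,321,325):print(y,proj(d,[[473,y,101.6],[473,y,44.6]]).round(1).tolist())
E
```

```text
161 [(2, 92), (3, 99), (2, 80), (1, 91), (3, 121), (2, 92), (2, 72), (0, 70), (8, 67), (24, 64), (39, 54), (45, 49), (45, 50), (46, 47), (43, 55), (38, 84), (34, 147), (41, 199), (39, 213), (37, 215)]
165 [(2, 132), (3, 117), (3, 83), (2, 81), (2, 101), (3, 83), (1, 70), (3, 68), (11, 65), (28, 53), (42, 48), (44, 47), (45, 50), (48, 53), (44, 62), (36, 99), (34, 160), (37, 204), (35, 217), (33, 219)]
169 [(2, 131), (3, 119), (0, 82), (0, 69), (1, 70), (0, 69), (0, 69), (4, 71), (12, 69), (27, 51), (39, 49), (42, 46), (44, 46), (44, 54), (37, 67), (31, 118), (34, 174), (37, 210), (36, 216), (37, 216)]
173 [(3, 137), (2, 123), (2, 99), (1, 99), (2, 81), (0, 70), (2, 70), (5, 70), (13, 69), (31, 50), (41, 47), (40, 46), (41, 43), (42, 50), (35, 84), (31, 151), (36, 204), (35, 218), (35, 218), (37, 216)]
177 [(2, 49), (1, 50), (2, 50), (1, 51), (-1, 51), (-1, 56), (3, 59), (6, 67), (18, 66), (34, 50), (41, 46), (39, 43), (39, 46), (41, 49), (32, 87), (31, 152), (37, 203), (36, 215), (36, 218), (36, 216)]
206 [[162.0, 163.3], [166.7, 167.9]]
202 [[163.3, 163.2], [168.0, 167.8]]
198 [[164
[... 318 characters left out ...]
139), (50, 138)]
206 [(20, 164), (20, 183), (13, 100), (13, 102), (13, 107), (13, 108), (16, 108), (14, 109), (12, 95), (10, 73), (9, 63), (10, 62), (9, 62), (10, 62), (11, 59), (22, 33), (22, 33), (24, 36), (33, 39), (30, 39), (32, 39), (31, 51), (41, 100), (51, 138), (52, 138), (51, 140)]
212 [(9, 68), (10, 68), (18, 166), (14, 102), (9, 67), (9, 67), (10, 68), (9, 68), (10, 68), (10, 69), (10, 72), (9, 61), (10, 62), (8, 62), (8, 61), (9, 59), (20, 38), (20, 33), (21, 33), (21, 34), (20, 33), (24, 35), (31, 39), (38, 91), (51, 144), (52, 144)]
313 [[204.8, 301.8], [207.3, 307.5]]
317 [[204.4, 303.4], [207.0, 309.0]]
321 [[204.1, 305.0], [206.6, 310.5]]
325 [[203.7, 306.5], [206.3, 312.0]]
```

The tier's ends come out at y≈205 and 321, so it is centred at 263 on the tray (262.5). I lower it and release.

{"fn": "apply_moves", "kwargs": {"travel": [[0, 0, -2], [0, 0, -1], [0, 0, -0.3], [0, 0, 0], [0, 0, 0]], "twist": [0, 0, 0, 0, 0]}}

```text
time_s: 7.9
ee_pos: [470.8, 263.6, 57.0]
orientation: [0.0, 0.721, 0.693, 0.0]
force: [0.6, -0.5, -2.5]
finger_gap: 0.637
gripper_force: 25.0
```

{"fn": "apply_moves", "kwargs": {"travel": [[0, 0, -0.1], [0, 0, 0], [0, 0, 0], [0, 0, 0], [0, 0, 0]], "twist": [0, 0, 0, 0, 0]}}

```text
time_s: 8.52
ee_pos: [470.8, 263.6, 56.0]
orientation: [0.0, 0.721, 0.693, 0.0]
force: [0.0, -0.4, 3.8]
finger_gap: 0.637
gripper_force: 25.0
```

{"fn": "apply_moves", "kwargs": {"travel": [[0, 0, 0], [0, 0, 0], [0, 0, 0], [0, 0, 2], [0, 0, 4]], "twist": [0, 0, 0, 0, 0], "grip": 1}}

```text
time_s: 9.15
ee_pos: [468.8, 262.8, 114.2]
orientation: [-0.001, 0.721, 0.693, -0.002]
force: [0.2, -0.0, 0.3]
finger_gap: 0.998
gripper_force: 0.0
```

{"fn": "apply_moves", "kwargs": {"travel": [[0, 0, 5], [0, -5, 2], [2, -5, 0], [2, -5, 0], [2, -5, 0]], "twist": [0, 0.18, 0.18, 0.18, 0.18]}}

```text
time_s: 9.78
ee_pos: [529.8, 64.6, 185.6]
orientation: [0.0, 0.432, 0.902, 0.0]
force: [0.3, 0.4, 0.1]
finger_gap: 0.997
gripper_force: 0.0
```

{"fn": "apply_moves", "kwargs": {"travel": [[2, -5, 0], [2, -5, 0], [1, -5, 0], [0.1, -2.9, 0], [0, 0, 0]], "twist": [0.18, 0.18, 0.18, 0.18, 0.17]}}

```text
time_s: 10.4
ee_pos: [580.4, -115.1, 185.1]
orientation: [-0.0, 0.004, 1.0, -0.0]
force: [0.5, 0.1, -0.4]
finger_gap: 0.999
gripper_force: 0.0
```

```bash
python3 - <<'E'
from h import *
print(get_state()["ee_pos"])
for n,u0 in(("top",(270,133)),("side",(203,167))):
    c=cam(n); om=cv2.inRange(cv2.cvtColor(c["color"],cv2.COLOR_BGR2HSV),(6,150,90),(17,255,255))
    try:
        b=blob(om,*u0,14); r=cv2.minEnclosingCircle(max(cv2.findContours(b,0,1)[0],key=len)); print(n,r,b.sum(),onz(c,*r[0],20).round(1))
    except Exception as e: print(n,"hidden",e)
E
python3 look.py a3 471 262 40 45
```

```text
[ 580.36179021 -115.08150409  185.13404958]
top hidden min() iterable argument is empty
side ((203.31817626953125, 166.68182373046875), 7.1366095542907715) 150 [ 582.7 -116.7   20. ]
top crop origin 103 123 scale 4.444444444444445
side crop origin 167 244 scale 4.444444444444445
```

View pics/a3.png

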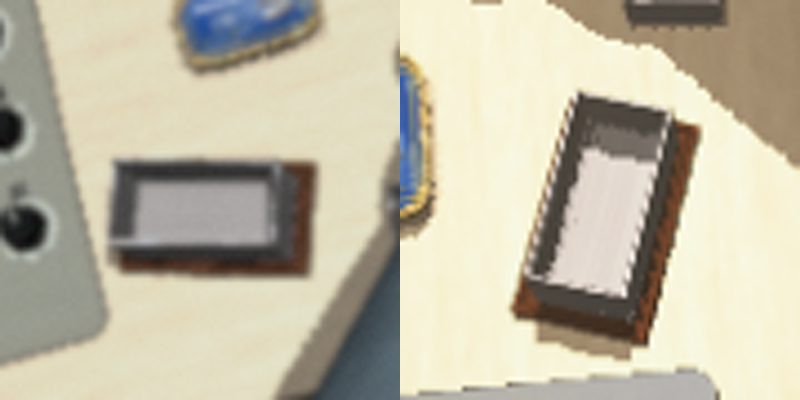

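The deep tier stands in the tray, parallel to it (top tile, rim from (112,162) to (292,260)). Now the mandarin.

{"fn": "apply_moves", "kwargs": {"travel": [[0.2, -0.1, -5], [0, 0, -5], [0, 0, -4], [0, 0, -1.6], [0, 0, 0]], "twist": [0, 0, 0, 0, 0]}}

```text
time_s: 11.22
ee_pos: [582.2, -113.4, 29.1]
orientation: [-0.001, 0.005, 1.0, 0.0]
force: [-0.5, -0.3, 0.7]
finger_gap: 1.002
gripper_force: 0.0
```

{"fn": "apply_moves", "kwargs": {"travel": [[0, 0, 0], [0, 0, 0], [0, 0, 0], [0, 0, 0], [0, 0, 0]], "twist": [0, 0, 0, 0, 0], "grip": 0, "grip_force": 12}}

```text
time_s: 11.85
ee_pos: [582.5, -113.9, 29.6]
orientation: [0.0, 0.005, 1.0, -0.0]
force: [0.3, 0.1, -0.4]
finger_gap: 0.505
gripper_force: 0.1
```

{"fn": "apply_moves", "kwargs": {"travel": [[0, 0, 0], [0, 0, 0], [0, 0, 1], [0, 0, 3], [0, 0, 5]], "twist": [0, 0, 0, 0, 0]}}

```text
time_s: 12.48
ee_pos: [581.0, -113.2, 119.1]
orientation: [-0.002, 0.005, 1.0, 0.001]
force: [1.3, -0.2, -0.4]
finger_gap: 0.458
gripper_force: 12.0
```

```bash
python3 - <<'E'
from h import *
for n,P in(("top",(471,263,40)),("side",(471,263,40))):
    c=cam(n); u,v=proj(c,P)[0]; b=blob(steel(c),u,v,40); print(n,*box(c,b,68,11),b.sum())
    om=cv2.inRange(cv2.cvtColor(c["color"],cv2.COLOR_BGR2HSV),(6,150,90),(17,255,255)); u,v=proj(c,(582,-115,110))[0]
    try: print("mandarin",blob(om,u,v,20).sum(),u,v)
    except Exception as e: print(e)
E
```

```text
top [464.  262.9] -0.03 [ 65.9 117.7] 989
min() iterable argument is empty
side [468.5 270. ] -0.037 [ 62.5 124.4] 1087
min() iterable argument is empty
```

{"fn": "apply_moves", "kwargs": {"travel": [[0, 1, 3], [0, 3, 3], [-1, 5, 0], [-2, 5, 0], [-2, 5, 0]], "twist": [0, 0, 0, -0.01, -0.02]}}

```text
time_s: 13.2
ee_pos: [531.4, 77.7, 179.1]
orientation: [-0.0, 0.02, 1.0, 0.0]
force: [1.0, 0.2, 0.2]
finger_gap: 0.453
gripper_force: 12.0
```

{"fn": "apply_moves", "kwargs": {"travel": [[-2, 5, 0], [-2, 5, 0], [-2, 5, 0], [-0.1, 2.7, 0], [0, 1, 0]], "twist": [0, 0, 0, 0, 0]}}

```text
time_s: 13.82
ee_pos: [470.7, 264.3, 179.1]
orientation: [-0.0, 0.019, 1.0, -0.0]
force: [-0.2, -1.1, -0.6]
finger_gap: 0.454
gripper_force: 12.0
```

{"fn": "apply_moves", "kwargs": {"travel": [[0, 0, 0], [0, 0, -2], [0, 0, -2], [0, 0, 0], [0, 0, 0]], "twist": [0, 0, 0, 0, 0]}}

```text
time_s: 14.45
ee_pos: [472.1, 262.6, 140.2]
orientation: [0.0, 0.02, 1.0, 0.0]
force: [-0.2, 0.4, -0.5]
finger_gap: 0.456
gripper_force: 12.0
```

```bash
python3 look.py a4 471 262 80 45
```

```text
top crop origin 100 121 scale 4.444444444444445
side crop origin 165 239 scale 4.444444444444445
```

View pics/a4.png

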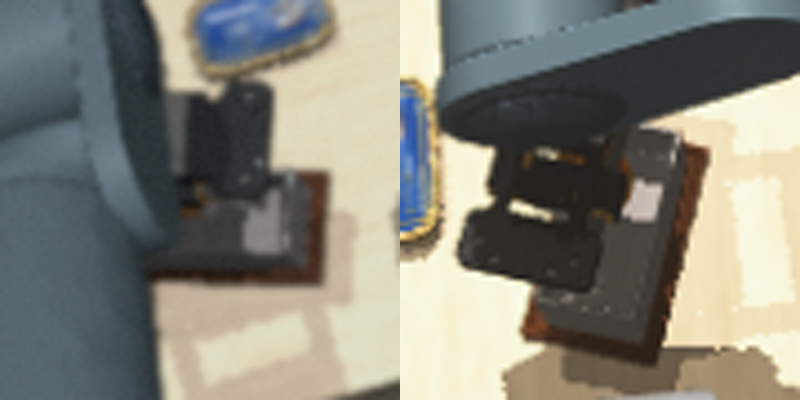

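```bash
python3 - <<'E'
from h import *
s=get_state()["ee_pos"]
for n in("side","top"):
    c=cam(n); om=cv2.inRange(cv2.cvtColor(c["color"],cv2.COLOR_BGR2HSV),(4,140,70),(20,255,255))
    u,v=proj(c,s-[0,0,9])[0]; ys,xs=np.nonzero(om[int(v)-14:int(v)+15,int(u)-14:int(u)+15]); xs=xs+int(u)-14; ys=ys+int(v)-14
    print(n,u,v,len(xs),xs.min(),xs.max(),ys.min(),ys.max())
    for q in(np.argmax(xs),np.argmin(xs),np.argmin(ys),np.argmax(ys)): print(xs[q],ys[q],onz(c,xs[q],ys[q],s[2]-9).round(1))
    print(proj(c,s-[23,0,9]),proj(c,s-[-23,0,9]))
E
```

```text
side 208.03458239310106 278.78822788656447 14 201 216 274 281
216 277 [453.9 255.3 131.5]
201 274 [491.9 254.  131.5]
201 274 [491.9 254.  131.5]
216 281 [451.9 265.2 131.5]
[[217.23430675 280.29845074]] [[198.88263931 277.27551196]]Traceback (most recent call last):
  File "<stdin>", line 6, in <module>
    return umr_minimum(a, axis, None, out, keepdims, initial, where)
ValueError: zero-size array to reduction operation minimum which has no identity
```

The mandarin spans x≈451–493 mm, so it is centred under the TCP. I lower it into the deep tier.

{"fn": "apply_moves", "kwargs": {"travel": [[-0.1, 0, -3], [0, 0, -3], [0, 0, -1.5], [0, 0, -1], [0, 0, -0.6]], "twist": [0, 0, 0, 0, 0]}}

```text
time_s: 15.28
ee_pos: [470.9, 263.3, 48.7]
orientation: [0.0, 0.02, 1.0, 0.0]
force: [-0.3, -0.2, 0.1]
finger_gap: 0.451
gripper_force: 12.0
```

{"fn": "apply_moves", "kwargs": {"travel": [[0, 0, -0.3], [0, 0, 0], [0, 0, 0], [0, 0, 0], [0, 0, 0]], "twist": [0, 0, 0, 0, 0]}}

```text
time_s: 15.9
ee_pos: [470.5, 263.2, 45.6]
orientation: [0.0, 0.02, 1.0, 0.0]
force: [0.5, -0.9, 0.2]
finger_gap: 0.45
gripper_force: 12.0
```

{"fn": "apply_moves", "kwargs": {"travel": [[0, 0, 0], [0, 0, 0], [0, 0, 0], [0, 0, 1.5], [0, 0, 3]], "twist": [0, 0, 0, 0, 0], "grip": 0.68}}

```text
time_s: 16.52
ee_pos: [469.7, 262.9, 90.7]
orientation: [-0.001, 0.02, 1.0, -0.0]
force: [1.5, 0.1, -0.1]
finger_gap: 0.683
gripper_force: 0.0
```

{"fn": "apply_moves", "kwargs": {"travel": [[0, 0, 4], [0, 0, 3], [-0.2, -3, 1], [-0.2, -4, 0], [-0.2, -4, 0]], "twist": [0, 0, -0.171, -0.171, -0.171]}}

```text
time_s: 17.15
ee_pos: [464.6, 152.3, 171.9]
orientation: [0.001, 0.275, 0.961, 0.0]
force: [0.7, 0.2, -0.7]
finger_gap: 0.676
gripper_force: 0.0
```

{"fn": "apply_moves", "kwargs": {"travel": [[-0.2, -4, 0], [0, -3, 0], [0, -0.8, 0], [0, 0, 0], [0, 0, 0]], "twist": [-0.171, -0.171, -0.171, -0.171, -0.169], "grip": 1}}

```text
time_s: 17.77
ee_pos: [462.7, 74.9, 171.6]
orientation: [0.001, 0.649, 0.761, 0.0]
force: [-0.1, 0.0, -0.0]
finger_gap: 1.001
gripper_force: 0.0
```

```bash
python3 look.py a5 471 200 40 52; python3 - <<'E'
from h import *
c=cam("side"); u,v=proj(c,(463,76,20))[0]
hsv=cv2.cvtColor(c["color"],cv2.COLOR_BGR2HSV)
om=cv2.inRange(hsv,(4,140,90),(20,255,255)); u,v=proj(c,(471,263,34))[0]; b=blob(om,u,v,18); M=cv2.moments(b,True); print("mand",onz(c,M["m10"]/M["m00"],M["m01"]/M["m00"],34).round(1),M["m00"])
E
```

```text
top crop origin 116 116 scale 3.8461538461538463
side crop origin 165 214 scale 3.8461538461538463
mand [471.8 263.7  34. ] 224.0
```

View pics/a5.png

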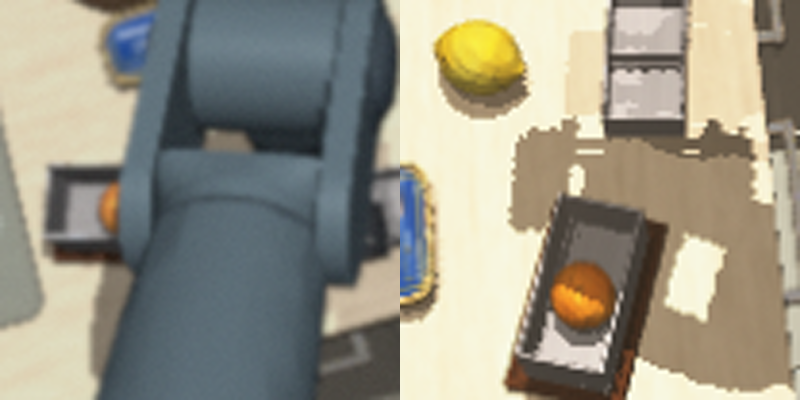

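The mandarin rests in the deep tier (side tile (583,295)). I refine the shallow tier's y from its +y end and the deep tier's position from its rim.

```bash
python3 - <<'E'
from h import *
c=cam("side"); f=lambda x,y,z:onz(c,165+x/3.846-.4,214+y/3.846-.4,z).round(1)
print("shallow +y bottom",f(208,135,5),f(284,135,5))
print("deep far rim",f(162,197,68),f(250,217,68)); print("deep near rim",f(122,356,68),f(215,388,68)); 
E
```

```text
shallow +y bottom [482.9 135.    5. ] [427.7 125.9   5. ]
deep far rim [494.7 207.9  68. ] [432.4 212.   68. ]
deep near rim [497.3 319.7  68. ] [432.8 330.   68. ]
```

{"fn": "apply_moves", "kwargs": {"travel": [[0, 0, -5], [0, 0, -4], [0, 0, -3], [0, 0, -1.75], [0, 0, 0]], "twist": [0, 0, 0, 0, 0]}}

```text
time_s: 18.6
ee_pos: [461.4, 75.3, 32.0]
orientation: [-0.001, 0.646, 0.764, -0.001]
force: [-0.2, -0.7, 0.1]
finger_gap: 1.002
gripper_force: 0.0
```

{"fn": "apply_moves", "kwargs": {"travel": [[0, 0, 0], [0, 0, 0], [0, 0, 0], [0, 0, 0], [0, 0, 0]], "twist": [0, 0, 0, 0, 0], "grip": 0, "grip_force": 25}}

```text
time_s: 19.23
ee_pos: [463.2, 75.2, 33.6]
orientation: [0.001, 0.646, 0.763, 0.001]
force: [0.6, 0.7, 3.4]
finger_gap: 0.633
gripper_force: 25.0
```

{"fn": "apply_moves", "kwargs": {"travel": [[0, 0, 0], [0, 0, 0], [0, 0, 0], [0, 0, 0], [0, 0, 0]], "twist": [0, 0, 0, 0, 0]}}

```text
time_s: 19.85
ee_pos: [463.2, 75.2, 33.6]
orientation: [0.001, 0.646, 0.763, 0.0]
force: [1.0, 0.1, 6.3]
finger_gap: 0.637
gripper_force: 25.0
```

{"fn": "apply_moves", "kwargs": {"travel": [[0, 0, 1], [0, 0, 2], [0, 0, 4], [0, 0, 4], [0, 0, 3]], "twist": [0, 0, 0, 0, 0]}}

```text
time_s: 20.48
ee_pos: [461.9, 75.2, 174.3]
orientation: [0.0, 0.646, 0.763, -0.0]
force: [-0.1, -1.0, -1.7]
finger_gap: 0.635
gripper_force: 25.0
```

{"fn": "apply_moves", "kwargs": {"travel": [[0, 3, 0], [0.2, 4, 0], [0.2, 4, 0], [0.2, 4, 0], [0.2, 3, 0]], "twist": [-0.05, -0.05, -0.05, -0.055, 0]}}

```text
time_s: 21.1
ee_pos: [469.3, 256.4, 172.4]
orientation: [-0.0, 0.721, 0.693, -0.001]
force: [-0.2, 0.5, -0.7]
finger_gap: 0.634
gripper_force: 25.0
```

{"fn": "apply_moves", "kwargs": {"travel": [[0, 0.8, 0], [0, 0, -2], [0, 0, -2], [0, 0, -1], [0, 0, 0]], "twist": [0, 0, 0, 0, 0]}}

```text
time_s: 21.72
ee_pos: [469.8, 262.5, 122.3]
orientation: [-0.0, 0.721, 0.693, -0.001]
force: [0.3, 0.4, -1.4]
finger_gap: 0.636
gripper_force: 25.0
```

```bash
python3 - <<'E'
from h import *
print(get_state()["ee_pos"])
c=cam("side"); im=c["color"]; cv2.imwrite("pics/s6.png",im)
d=cam("top"); 
u,v=proj(c,(471,285,70))[0].astype(int); u2,v2=proj(d,(471,215,70))[0].astype(int)
print(u-30,v-30,u2-30,v2-30)
cv2.imwrite("pics/a6.png",np.hstack([cv2.resize(q,(400,400),interpolation=cv2.INTER_CUBIC) for q in(im[v-30:v+30,u-30:u+30],d["color"][v2-30:v2+30,u2-30:u2+30])]))
E
```

```text
[469.83689978 262.48318672 122.25496745]
179 264 131 136
```

View pics/a6.png

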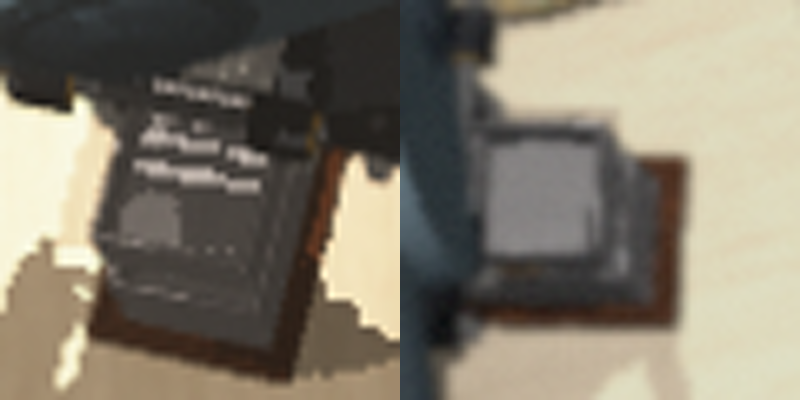

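```bash
python3 - <<'E'
from h import *
c=cam("side"); s=get_state()["ee_pos"]; z=s[2]+4.4; print(s)
f=lambda x,y,z:onz(c,179+x/6.667-.43,264+y/6.667-.43,z).round(1)
print("shallow +y rim",f(98,235,z),f(265,265,z)); print("deep +y rim",f(108,283,68),f(255,313,68))
g=c["color"].astype(int)
for u in(200,204,208,212):print(u,[int(q[1]) for q in g[292:322,u]])
for y in(317,321,325):print(y,proj(c,[[470,y,z],[470,y,z-33],[470,y,68],[470,y,11]]).round(1).tolist())
E
```

```text
[471.03129464 263.17144809 123.8869683 ]
shallow +y rim [497.4 316.9 128.3] [435.7 317.4 128.3]
deep +y rim [501.3 320.   68. ] [444.  321.8  68. ]
200 [92, 104, 106, 101, 105, 106, 107, 107, 97, 78, 65, 64, 68, 69, 71, 100, 63, 64, 63, 64, 55, 41, 40, 41, 76, 127, 138, 137, 139, 139]
204 [70, 97, 106, 108, 107, 109, 108, 109, 108, 78, 65, 65, 63, 66, 69, 72, 84, 63, 63, 61, 61, 51, 39, 39, 39, 76, 127, 139, 139, 139]
208 [69, 70, 70, 69, 69, 69, 70, 68, 69, 101, 76, 61, 64, 62, 69, 70, 63, 67, 62, 62, 62, 60, 50, 40, 39, 38, 74, 123, 137, 139]
212 [122, 69, 70, 71, 70, 71, 70, 71, 69, 69, 62, 70, 62, 63, 64, 68, 68, 66, 64, 62, 62, 62, 60, 37, 34, 35, 38, 91, 144, 143]
317 [[204.4, 300.8], [205.9, 304.2], [207.1, 306.9], [209.5, 312.2]]
321 [[204.0, 302.4], [205.5, 305.8], [206.8, 308.5], [209.1, 313.7]]
325 [[203.6, 304.0], [205.2, 307.4], [206.4, 310.0], [208.8, 315.2]]
```

```bash
python3 - <<'E'
from h import *
c=cam("top"); s=get_state()["ee_pos"]; z=s[2]+4.4
g=c["color"].astype(int)
for v in(155,159,163,167,171,175):print(v,[int(q[1]) for q in g[v,150:176]])
for y in(213,209,205,201):print(y,proj(c,[[470,y,z],[470,y,z-33],[470,y,68],[470,y,11]]).round(1).tolist())
E
```

```text
155 [59, 58, 55, 58, 57, 57, 55, 61, 64, 75, 95, 93, 113, 158, 197, 211, 213, 214, 214, 215, 214, 214, 215, 213, 213, 214]
159 [129, 129, 130, 131, 132, 130, 131, 132, 129, 129, 111, 81, 72, 91, 117, 125, 126, 125, 125, 124, 126, 126, 129, 149, 183, 209]
163 [132, 131, 131, 137, 134, 133, 130, 133, 121, 105, 119, 91, 72, 71, 77, 84, 76, 70, 72, 67, 54, 49, 57, 94, 155, 202]
167 [130, 128, 130, 131, 132, 132, 131, 130, 120, 96, 101, 81, 67, 73, 80, 75, 71, 68, 64, 58, 54, 54, 67, 108, 168, 207]
171 [135, 134, 133, 134, 135, 133, 135, 132, 121, 89, 72, 70, 72, 84, 90, 74, 68, 68, 63, 54, 48, 49, 78, 145, 199, 215]
175 [53, 54, 56, 56, 60, 58, 57, 53, 52, 53, 61, 77, 95, 103, 119, 86, 70, 66, 65, 56, 48, 47, 85, 149, 198, 215]
213 [[157.3, 162.2], [160.1, 164.8], [162.3, 166.9], [166.5, 170.8]]
209 [[158.7, 162.2], [161.4, 164.8], [163.6, 166.8], [167.8, 170.8]]
205 [[160.1, 162.2], [162.8, 164.8], [164.9, 166.8], [169.1, 170.8]]
201 [[161.5, 162.1], [164.1, 164.7], [166.2, 166.8], [170.3, 170.7]]
```

Both views put the shallow tier about 3.5 mm short in y relative to the deep one. I shift +3.5 mm and lower slowly.

{"fn": "apply_moves", "kwargs": {"travel": [[0, 0.35, -0.5], [0, 0, -1], [0, 0, -0.5], [0, 0, 0], [0, 0, 0]], "twist": [0, 0, 0, 0, 0]}}

```text
time_s: 22.55
ee_pos: [470.6, 266.7, 103.0]
orientation: [0.0, 0.721, 0.693, 0.0]
force: [1.2, 0.1, -2.2]
finger_gap: 0.634
gripper_force: 25.0
```

{"fn": "apply_moves", "kwargs": {"travel": [[0, 0, -0.3], [0, 0, -0.1], [0, 0, 0], [0, 0, 0], [0, 0, 0]], "twist": [0, 0, 0, 0, 0]}}

```text
time_s: 23.18
ee_pos: [470.5, 266.7, 99.0]
orientation: [0.0, 0.721, 0.693, 0.0]
force: [0.0, 0.4, -1.3]
finger_gap: 0.637
gripper_force: 25.0
```

{"fn": "apply_moves", "kwargs": {"travel": [[0, 0, -0.1], [0, 0, 0], [0, 0, 0], [0, 0, 0], [0, 0, 0]], "twist": [0, 0, 0, 0, 0]}}

```text
time_s: 23.8
ee_pos: [470.4, 266.7, 98.0]
orientation: [-0.0, 0.721, 0.693, 0.0]
force: [-0.2, -0.2, -1.0]
finger_gap: 0.637
gripper_force: 25.0
```

{"fn": "apply_moves", "kwargs": {"travel": [[0, 0, -0.1], [0, 0, 0], [0, 0, -0.05], [0, 0, 0], [0, 0, 0]], "twist": [0, 0, 0, 0, 0]}}

```text
time_s: 24.42
ee_pos: [470.5, 266.7, 96.6]
orientation: [0.0, 0.721, 0.693, 0.0]
force: [-0.8, -0.3, 0.2]
finger_gap: 0.64
gripper_force: 25.0
```

{"fn": "apply_moves", "kwargs": {"travel": [[0, 0, 0], [0, 0, 0], [0, 0, 0], [0, 0, 2], [0, 0, 4]], "twist": [0, 0, 0, 0, 0], "grip": 1}}

```text
time_s: 25.05
ee_pos: [469.1, 266.2, 155.3]
orientation: [-0.001, 0.721, 0.693, -0.002]
force: [-0.2, -0.5, 0.8]
finger_gap: 1.0
gripper_force: 0.0
```

{"fn": "apply_moves", "kwargs": {"travel": [[-0.2, -3, 3], [-0.2, -5, 0], [-0.2, -5, 0], [-0.2, -5, 0], [-0.2, -5, 0]], "twist": [0, 0.05, 0.05, 0.05, 0.06], "grip": 0.6}}

```text
time_s: 25.68
ee_pos: [460.2, 35.2, 186.7]
orientation: [0.0, 0.644, 0.765, 0.0]
force: [0.3, 0.4, -0.5]
finger_gap: 0.604
gripper_force: 0.0
```

{"fn": "apply_moves", "kwargs": {"travel": [[-0.1, -5, 0], [0, -5, 0], [0, -2.3, 0], [0, 0, -4], [0, 0, 0]], "twist": [0, 0, 0, 0, 0]}}

```text
time_s: 26.3
ee_pos: [457.3, -85.7, 143.9]
orientation: [-0.003, 0.645, 0.764, -0.001]
force: [0.3, 0.7, -0.6]
finger_gap: 0.598
gripper_force: 0.0
```

```bash
python3 - <<'E'
from h import *
print(get_state()["ee_pos"],get_state()["orientation"])
c=cam("side");d=cam("top")
u,v=proj(c,(471,263,80))[0].astype(int); u2,v2=proj(c,(459,-87,30))[0].astype(int)
print(u-30,v-30,u2-30,v2-30)
cv2.imwrite("pics/a7.png",np.hstack([cv2.resize(q,(400,400),interpolation=cv2.INTER_CUBIC) for q in(c["color"][v-30:v+30,u-30:u+30],c["color"][v2-30:v2+30,u2-30:u2+30])]))
u,v=proj(c,(459,-87,10))[0]; b=blob(lidm(c),u,v,40); print(*box(c,b,12,5))
for n,q in(("top",d),("side",c)):
    u,v=proj(q,(471,263,60))[0]; b=blob(steel(q),u,v,45); print(n,*box(q,b,101,11),b.sum())
E
```

```text
[457.29467588 -85.68022616 143.92116422] [-0.00309977  0.64469841  0.76443026 -0.00085626]
180 255 210 148
[460.  -87.1] 0.17 [ 59.2 115.2]
top [492.3 298.2] -1.526 [187.5 238.4] 2711
side [467.6 271.2] -0.039 [ 63.3 122.6] 1133
```

View pics/a7.png

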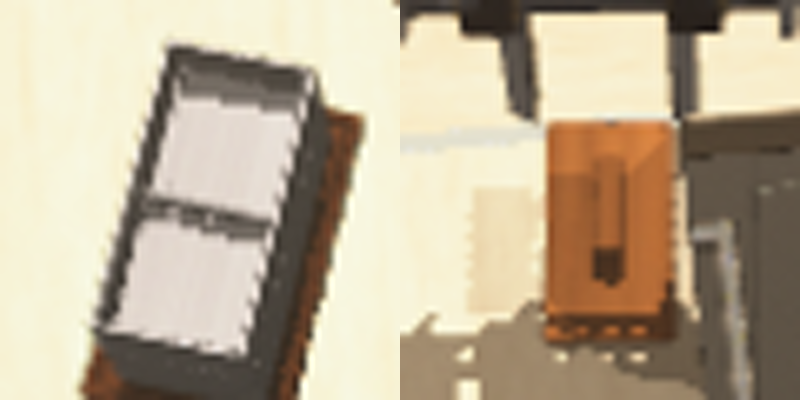

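The shallow tier sits flush on the deep one (left tile). The lid (right tile, bar at (608,215)) is under the open fingers. I descend on the bar.

{"fn": "apply_moves", "kwargs": {"travel": [[0, -0.1, -4], [0, 0, -3], [0, 0, -2], [0, 0, 0], [0, 0, 0]], "twist": [0, 0, 0, 0, 0]}}

```text
time_s: 27.02
ee_pos: [460.8, -87.7, 58.2]
orientation: [0.001, 0.644, 0.765, 0.0]
force: [0.3, 0.2, 1.5]
finger_gap: 0.599
gripper_force: 0.0
```

```bash
python3 - <<'E'
from h import *
c=cam("side"); f=lambda x,y,z:onz(c,180+x/6.667-.43,255+y/6.667-.43,z)
P=np.array([f(*p,101) for p in((168,45),(318,72),(95,335),(245,360))]); print(P.round(1),P.mean(0)); print(get_state()["ee_pos"])
E
```

```text
[[495.6 210.2 101. ]
 [436.5 211.4 101. ]
 [498.  324.8 101. ]
 [441.6 324.5 101. ]] [467.95533816 267.71492924 101.        ]
[460.80467417 -87.72364003  58.24117622]
```

{"fn": "apply_moves", "kwargs": {"travel": [[0, 0, -1.2], [0, 0, -0.6], [0, 0, 0], [0, 0, 0], [0, 0, 0]], "twist": [0, 0, 0, 0, 0]}}

```text
time_s: 27.7
ee_pos: [459.5, -87.4, 38.6]
orientation: [0.0, 0.644, 0.765, 0.0]
force: [-0.2, -0.1, -0.1]
finger_gap: 0.598
gripper_force: 0.0
```

{"fn": "apply_moves", "kwargs": {"travel": [[0, 0, 0], [0, 0, 0], [0, 0, 0], [0, 0, 0], [0, 0, 0]], "twist": [0, 0, 0, 0, 0], "grip": 0, "grip_force": 25}}

```text
time_s: 28.32
ee_pos: [459.5, -87.3, 38.5]
orientation: [0.0, 0.644, 0.765, 0.0]
force: [0.5, -0.4, 0.4]
finger_gap: 0.145
gripper_force: 25.0
```

{"fn": "apply_moves", "kwargs": {"travel": [[0, 0, 0], [0, 0, 0], [0, 0, 0], [0, 0, 0], [0, 0, 0]], "twist": [0, 0, 0, 0, 0]}}

```text
time_s: 28.95
ee_pos: [459.4, -87.3, 38.5]
orientation: [0.0, 0.644, 0.765, 0.0]
force: [0.6, 0.7, -1.1]
finger_gap: 0.146
gripper_force: 25.0
```

{"fn": "apply_moves", "kwargs": {"travel": [[0, 0, 1], [0, 0, 2], [0, 0, 4], [0, 0, 5], [0, 3, 3]], "twist": [0, 0, 0, 0, 0]}}

```text
time_s: 29.58
ee_pos: [460.4, -58.3, 191.9]
orientation: [0.002, 0.645, 0.764, 0.001]
force: [0.3, 0.3, -0.2]
finger_gap: 0.149
gripper_force: 25.0
```

{"fn": "apply_moves", "kwargs": {"travel": [[0.2, 5, 0], [0.2, 5, 0], [0.2, 5, 0], [0.2, 5, 0], [0.2, 5, 0]], "twist": [-0.04, -0.05, -0.05, -0.05, -0.02]}}

```text
time_s: 30.2
ee_pos: [469.1, 194.4, 189.1]
orientation: [0.0, 0.721, 0.693, 0.0]
force: [0.8, -0.9, -1.6]
finger_gap: 0.152
gripper_force: 25.0
```

{"fn": "apply_moves", "kwargs": {"travel": [[0.1, 4, 0], [0, 2, 0], [0, 1, -1], [0, 0, -1], [0, 0, 0]], "twist": [0, 0, 0, 0, 0]}}

```text
time_s: 30.82
ee_pos: [469.6, 261.4, 166.8]
orientation: [-0.001, 0.721, 0.692, -0.002]
force: [-0.5, -0.7, 0.0]
finger_gap: 0.145
gripper_force: 25.0
```

```bash
python3 - <<'E'
from h import *
c=cam("side");d=cam("top"); c=cam("side");d=cam("top"); s=get_state()["ee_pos"]; print(s,get_state()["orientation"])
u,v=proj(c,(471,275,110))[0].astype(int); u2,v2=proj(d,(471,220,110))[0].astype(int)
print(u-30,v-30,u2-30,v2-30)
cv2.imwrite("pics/a8.png",np.hstack([cv2.resize(q,(400,400),interpolation=cv2.INTER_CUBIC) for q in(c["color"][v-30:v+30,u-30:u+30],d["color"][v2-30:v2+30,u2-30:u2+30])]))
E
```

```text
[470.77095865 262.12138306 168.74105106] [1.27011700e-04 7.21384290e-01 6.92534945e-01 2.00557612e-04]
178 256 126 133
```

View pics/a8.png

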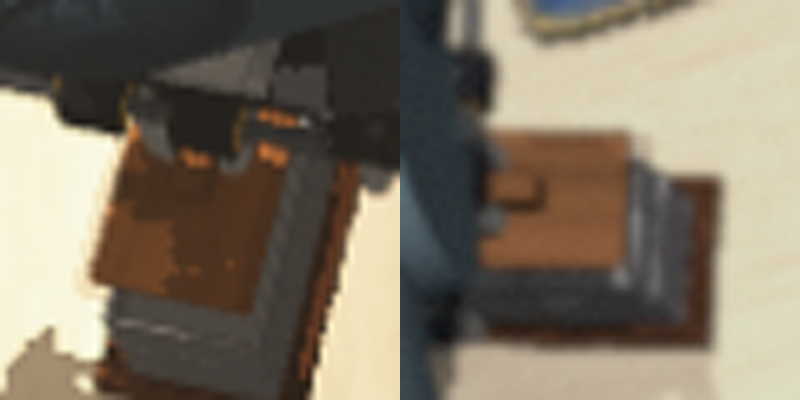

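```bash
python3 - <<'E'
from h import *
c=cam("side");d=cam("top"); s=get_state()["ee_pos"]; z=s[2]-38.5+5
f=lambda x,y,z:onz(c,178+x/6.667-.43,256+y/6.667-.43,z).round(1)
print("lid",f(92,281,z),f(250,313,z)); print("deep rim/seam",f(110,318,68),f(252,345,68))
g=c["color"].astype(int)
for u in(198,202,206,210):print(u,[(int(q[2]-q[0]),int(q[1])) for q in g[294:316,u]])
for y in(318,322,326):print(y,proj(c,[[470,y,z],[470,y,101],[470,y,68],[470,y,11]]).round(1).tolist())
g=d["color"].astype(int)
for v in(155,160,165,168):print(v,[(int(q[2]-q[0]),int(q[1])) for q in g[v,157:176]])
for y in(209,205,201):print(y,proj(d,[[470,y,z],[470,y,101],[470,y,68],[470,y,11]]).round(1).tolist())
E
```

```text
lid [501.1 316.7 135.4] [442.7 318.5 135.4]
deep rim/seam [504.6 313.4  68. ] [449.2 314.4  68. ]
198 [(68, 65), (68, 66), (69, 67), (68, 65), (68, 66), (54, 61), (15, 71), (12, 71), (12, 72), (11, 72), (14, 92), (11, 67), (11, 65), (11, 67), (12, 66), (11, 64), (11, 67), (15, 64), (27, 43), (32, 43), (35, 44), (30, 46)]
202 [(71, 68), (70, 67), (70, 68), (71, 68), (54, 56), (67, 66), (45, 59), (14, 69), (11, 71), (12, 72), (12, 72), (14, 106), (11, 64), (10, 65), (11, 65), (12, 65), (11, 65), (11, 66), (13, 61), (24, 41), (31, 41), (34, 42)]
206 [(45, 50), (45, 50), (44, 51), (43, 50), (44, 49), (43, 51), (46, 51), (35, 54), (14, 70), (12, 72), (11, 70), (12, 67), (10, 76), (12, 63), (11, 64), (11, 66), (11, 63), (10, 64), (11, 63), (14, 57), (25, 37), (31, 41)]
210 [(47, 50), (46, 50), (46, 51), (46, 51), (47, 52), (47, 52), (47, 52), (48, 52), (29, 57), (13, 69), (11, 71), (10, 70), (10, 66), (12, 73), (10, 64), (10, 64), (10, 66), (10, 64), (10, 63), (11, 62), (16, 52), (25, 37)]
318 [[203.9, 300.4], [205.5, 304.0], [207.0, 307.3], [209.4, 312.6]]
322 [[203.6, 302.0], [205.2, 305
[... 396 characters left out ...]
), (4, 116), (10, 92), (28, 71), (39, 65), (44, 64), (43, 68), (43, 64), (43, 74), (41, 99), (34, 155), (39, 199)]
165 [(71, 83), (68, 79), (41, 72), (9, 92), (1, 118), (1, 89), (1, 74), (2, 76), (2, 81), (1, 73), (3, 68), (4, 69), (15, 68), (33, 55), (45, 53), (45, 58), (36, 96), (33, 158), (36, 203)]
168 [(77, 92), (71, 88), (42, 82), (8, 90), (3, 112), (2, 88), (2, 77), (1, 83), (3, 78), (2, 68), (2, 66), (4, 65), (17, 59), (37, 50), (47, 54), (40, 64), (32, 109), (34, 171), (38, 207)]
209 [[158.1, 161.6], [161.0, 164.4], [163.6, 166.8], [167.8, 170.8]]
205 [[159.5, 161.6], [162.3, 164.3], [164.9, 166.8], [169.1, 170.8]]
201 [[160.9, 161.6], [163.7, 164.3], [166.2, 166.8], [170.3, 170.7]]
```

The lid reads about 2.8 mm short in y against the shallow tier's rim (both views). I shift and lower.

{"fn": "apply_moves", "kwargs": {"travel": [[0, 0.28, -1], [0, 0, -1], [0, 0, -0.7], [0, 0, 0], [0, 0, 0]], "twist": [0, 0, 0, 0, 0]}}

```text
time_s: 31.75
ee_pos: [470.6, 265.5, 141.6]
orientation: [0.0, 0.721, 0.693, 0.0]
force: [0.5, 0.1, -0.8]
finger_gap: 0.145
gripper_force: 25.0
```

{"fn": "apply_moves", "kwargs": {"travel": [[0, 0, -0.3], [0, 0, -0.1], [0, 0, 0], [0, 0, -0.1], [0, 0, 0]], "twist": [0, 0, 0, 0, 0]}}

```text
time_s: 32.38
ee_pos: [470.4, 265.5, 136.4]
orientation: [-0.0, 0.721, 0.693, -0.0]
force: [0.3, -0.3, -0.5]
finger_gap: 0.149
gripper_force: 25.0
```

Below 139.5 with no force, so the foot is in the mouth. I lower the rest of the way.

{"fn": "apply_moves", "kwargs": {"travel": [[0, 0, -0.1], [0, 0, 0], [0, 0, -0.1], [0, 0, 0], [0, 0, 0]], "twist": [0, 0, 0, 0, 0]}}

```text
time_s: 33.0
ee_pos: [470.5, 265.5, 134.5]
orientation: [0.0, 0.721, 0.693, 0.0]
force: [0.6, 0.5, -1.1]
finger_gap: 0.146
gripper_force: 25.0
```

{"fn": "apply_moves", "kwargs": {"travel": [[0, 0, 0], [0, 0, 0], [0, 0, 0], [0, 0, 1], [0, 0, 4]], "twist": [0, 0, 0, 0, 0], "grip": 0.5}}

```text
time_s: 33.62
ee_pos: [468.8, 264.9, 183.2]
orientation: [-0.001, 0.721, 0.693, -0.002]
force: [0.8, 0.8, 0.5]
finger_gap: 0.501
gripper_force: 0.0
```

{"fn": "apply_moves", "kwargs": {"travel": [[0, 0, 4], [0, -5, 0], [0, -5, 0], [0, -5, 0], [0, -5, 0]], "twist": [0, 0, 0, 0, 0]}}

```text
time_s: 34.25
ee_pos: [470.4, 64.0, 225.4]
orientation: [0.001, 0.721, 0.693, 0.001]
force: [0.4, -0.3, -0.6]
finger_gap: 0.499
gripper_force: 0.0
```

{"fn": "apply_moves", "kwargs": {"travel": [[0, -5, 0], [0, -3, 0], [0, 0, 0], [0, 0, 0], [0, 0, 0]], "twist": [0, 0, 0, 0, 0]}}

```text
time_s: 34.88
ee_pos: [470.4, -13.5, 224.6]
orientation: [-0.0, 0.72, 0.693, 0.0]
force: [0.0, 0.9, 0.5]
finger_gap: 0.499
gripper_force: 0.0
```

```bash
python3 look.py a9 471 250 50 45; python3 - <<'E'
from h import *
for n in("top","side"):
    c=cam(n);u,v=proj(c,(471,264,105))[0]; b=blob(lidm(c),u,v,22); print(n,b.sum(),*box(c,b,108,101))
E
```

```text
top crop origin 106 123 scale 4.444444444444445
side crop origin 167 238 scale 4.444444444444445
top 743 [457.8 264.5] -0.031 [ 76.9 112.9]
side 1283 [458.6 264.6] -0.039 [ 80.8 115.1]
```

View pics/a9.png

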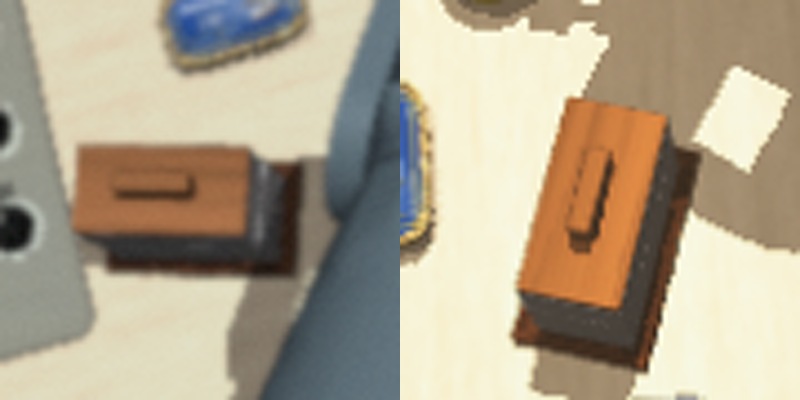

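The stack is closed, level and lined up: the lid is at (160,190) in the top tile and (600,200) in the side tile, with no gap visible and a level rim. The lid reached its seated height (TCP z = 134.5 mm), and the gripper is clear.

```bash
python3 -c "
from station import sign_off; print(sign_off())"
```

```text
the job is handed in; nothing more can be done
None
```

The lunch box is packed on its tray in the order asked (deep tier, mandarin, shallow tier, lid) and handed in at about 35 s; the last pictures show the stack closed and level, and the lemon and garlic were not touched.

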